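# Tip a portable drive over against the service board

## Robot

A 7-joint arm with a two-finger parallel gripper is mounted at the origin on the work surface. World frame = base frame: x ahead of the robot, y to its left, z up, the work surface at z = 0. Lengths are in m, angles in rad, forces in N, time in s.
With the tool pointing down it reaches from about 0.4 to 0.925 m from the base axis. Payload 5.6 kg.
Tool frame: the origin (TCP) lies at the very end of the fingers, on their centre line; the grasp point (between the pads) lies 19 mm behind it; z points along the fingers, y is the line along which they close (so a half turn about z gives the same grasp; the last joint's range is limited). The gripper opens to 85 mm and grips with 20 to 120 N. Pads are 22 mm wide; open, the fingers measure 114 mm over their backs; the gripper's body (76 mm by 85 mm) begins 54 mm behind the grasp point. The pads swing forward as they close: fully open they stand 13 mm farther back than shut.
Start: joints at [1.279, 0.468, -0.012, 1.603, 0.006, 1.071, -0.056], TCP at [0.16, -0.63, 0.231] pointing down, gripper open.
Joint ranges: [-2.53, 2.53], [-0.31, 2.02], [-1.57, 1.55], [0.28, 2.44], [-1.29, 4.43], [0.15, 1.84], [-2.92, 2.92]. Speed limits (rad/s): [2.57, 2.57, 3.14, 3.14, 3.14, 3.14, 3.14].

## Interface

Orientations are given as [roll, pitch, yaw] about the fixed x, y, z axes, in that order (R = Rz(yaw) Ry(pitch) Rx(roll)).
In Python, from station import observe, get_image, calibration, finish_job gives the robot as it stands.
- The arm moves only by the tool play_rows, never from a script. Its argument "moves" is a list of rows, each a list of 5 numbers: the opening, from -1 (shut) to 1 (fully open), so that 0 is half open, then the shift along the tool's x, y, z in mm, then the turn about the tool's z in rad. A call has exactly 8 rows; each row is the pose to reach, as a shift and turn from the pose commanded when the call began, along the tool's axes at that moment; what a row does not reach only later rows make up. A row lasts 1/8 s, in which the tool goes at most 62.5 mm and 10.7 degrees, less where a joint would pass 70% of its speed; a pose out of reach is approached as far as the arm can. A call with a gripper value outside its range is refused whole. The fingers move at their own pace and stop on an object; "squeeze" is the grip in N (left out, the last holds). Time passes only in rows, so rows that repeat a pose let the fingers close, or fill a call up. It gives the time, the measured TCP pose, the force, the opening and the grip force at its end, in the units of the state.
- observe(): the state, without advancing time (a new reading comes with each control period).
- get_image(name): name is "scene" or "top"; returns (picture, depth): 420x560x3 uint8, red, green, blue; 420x560 float32, m along the optical axis (not along the pixel's ray), 0 where there is no reading.
- calibration(name): a dict with "fx", "fy", "cx", "cy" (pixels), "world_to_cam" (4x4, takes a point from world to camera coordinates). Camera axes: x right, y up, looking along -z (the intrinsics and any distortion apply to the point x, -y, -z); pixel columns grow to the right and rows downward; lengths in m; the calibration is good to about 2 mm. A picture is of the moment at which its call begins. calibration takes no time and is no camera call.
- finish_job(): hands the job in; it is judged then, once.
The state is a dict: "time": time; "qpos": joint angles; "joint_velocities": joint speeds; "joint_torque": joint torques, N m; "eef_pos": TCP position; "eef_rot": TCP orientation; "wrist_force": force on the tool from outside, world axes, zero at the start; "ft_torque": the same for the moment, N m; "grip_width": finger opening in m; "finger_force": force on a finger pad.
Only numpy, scipy, OpenCV 4.12 (cv2) and the standard library are available. Lean on these libraries where they do the work, as an engineer would, in place of code of your own. Each camera call takes 0.05 s, during which the arm holds its last target. There are 200 camera calls.

## Task

The dark flat portable drive lies label side down on the desk in front of the blue service board, and its label has to be read. With the fingertips only, push the drive against the board's front edge, tip it up there so that it turns over onto the board, and slide it on until it lies flat and label up with no part of it hanging over the board's edge. Do not lift or carry the drive, and leave the cleaner bottle, screw cup, screwdriver and battery pack where they are.

Things in the scene. Friction and masses are not known exactly. Their poses are not given: they have to be found in the camera images.
- drive: Portable drive: loose dark grey slab, 76 x 104 x 12 mm (x, y, z), 105 to 185 g. A rounded rim 5 mm thick runs along both long sides of its plain face; below it the sides slope in to the labelled face, 46 mm wide. Origin: centre of the labelled face, which is down at the start; z points out of the plain face. At the start +x faces the board's front edge, up to 17 degrees askew, and -x the robot.
- corner_nl (a point): Point at the middle of the drive's thickness (6 mm from either face) at one corner of its outline: -38 mm in x, +52 mm in y in the drive's own frame.
- corner_nr (a point): Point at the middle of the drive's thickness (6 mm from either face) at one corner of its outline: -38 mm in x, -52 mm in y in the drive's own frame.
- corner_fl (a point): Point at the middle of the drive's thickness (6 mm from either face) at one corner of its outline: +38 mm in x, +52 mm in y in the drive's own frame.
- corner_fr (a point): Point at the middle of the drive's thickness (6 mm from either face) at one corner of its outline: +38 mm in x, -52 mm in y in the drive's own frame.
- board: Rigid blue service board fixed on the desk, 180 x 340 x 12 mm (x, y, z), with flush aluminium strips along front and back. Origin: centre of its underside, on the desk. Its -x side, 90 mm from the origin, is the front edge: an upright face 12 mm high that looks roughly towards the robot. Its top is flat, bare but for the bottle and the cup.
- board_edge (a point): Middle of the top rim of the board's front edge, 12 mm above the desk. Drive and board are smooth metal and laminate: the drive slides easily along edge and top (friction about 0.3; on the desk about 0.6).
- cleaner: White closed cleaner bottle with a blue cap, 42 mm diameter, 115 mm high, standing on the board towards its back left or back right. Origin: centre of its underside. Leave alone.
- screw_cup: Small open orange cup for screws, 52 mm diameter, 30 mm high, standing on the board at the back on the other side from the bottle. Origin: centre of its underside. Leave alone.
- screwdriver: Blue-handled screwdriver lying on the desk left of the drive (the drive's +y side), roughly along the board's x axis. 200 mm long, 26 mm thick. Origin: under its middle. Leave alone.
- battery: Black laptop battery pack with a yellow sticker, 88 x 36 x 14 mm, lying on the desk right of the drive (-y side), long side roughly along the board's x axis. Origin: centre of its underside. Leave alone.
- drive_centre (a point): Centre of the drive's solid, 6 mm from either face.
There are look-alikes about, which are no part of the job. What is shaped like the drive but pink or turquoise is not meant.

How it is judged:
By the outcome, as a careful person would: the job done as asked, in the order asked, and still so for the second after the job is handed in, with the robot touching nothing.
It also fails if it takes over 58 s, if anything falls off the work surface, if the arm or the gripper's body presses on something with over 40 N, if the wrist force passes 120 N, or if a joint passes its speed limit or range.

## Working session

There is one attempt and no reset: what is moved stays moved. The work goes in short steps, Python scripts to look and compute and a tool call to move; the robot and the scene stay as the last step left them, time stands still between calls to the robot, and variables do not carry over. Pictures are saved under pics/ and viewed, at most 10 in all, crops included, and the job is handed in when it is done.

Besides the shell and the picture viewer there is one more tool, called as name(argument=value, ...), one argument or row to a line, values as JSON. play_rows: Moves the arm, as the interface text tells. Its arguments: {"type":"object","properties":{"moves":{"type":"array","items":{"type":"array","items":{"type":"number"}}},"squeeze":{"type":"number"}},"required":["moves"]}

```bash
ls; mkdir -p pics
cat > h.py <<'E'
import numpy as np, cv2
from station import observe,get_image,calibration,finish_job
def save(n,name,crop=None,k=1):
    im,d=get_image(n); np.savez('/tmp/%s.npz'%n,im=im,d=d)
    c=im if crop is None else im[crop[0]:crop[1],crop[2]:crop[3]]
    if k!=1: c=cv2.resize(c,None,fx=k,fy=k)
    cv2.imwrite('pics/'+name,c[:,:,::-1]); return im,d
def ray(n,u,v,z):
    c=calibration(n); T=np.linalg.inv(c['world_to_cam'])
    p=np.array([[[u,v]]],float); dist=c.get('dist',c.get('distortion'))
    K=np.array([[c['fx'],0,c['cx']],[0,c['fy'],c['cy']],[0,0,1]])
    x,y=cv2.undistortPoints(p,K,np.array(dist,float) if dist is not None else None)[0,0]
    d=T[:3,:3]@[x,-y,-1]; o=T[:3,3]; return o+d*(z-o[2])/d[2]
E
python3 - <<'E'
from h import *
save('top','t0.png');save('scene','s0.png')
for n in('top','scene'):print(calibration(n))
o=observe();print(o)
E
```

```text
pics
{'fx': 513.9630474122334, 'fy': 513.9630474122334, 'cx': 275.18511249048044, 'cy': 206.88520394629802, 'world_to_cam': array([[-0.02514287, -0.99967705,  0.0036933 ,  0.03634238],
       [ 0.99548352, -0.02469875,  0.09166537, -0.56900454],
       [-0.09154455,  0.00598135,  0.99578302, -1.14158648],
       [ 0.        ,  0.        ,  0.        ,  1.        ]])}
{'fx': 424.9603442998649, 'fy': 424.9603442998649, 'cx': 282.2483416647458, 'cy': 212.11512905113418, 'world_to_cam': array([[ 0.88743852,  0.46091957,  0.00245519, -0.51192859],
       [-0.2514392 ,  0.47963428,  0.84067192,  0.08240671],
       [ 0.38630455, -0.74666197,  0.54153919, -1.08328721],
       [ 0.        ,  0.        ,  0.        ,  1.        ]])}
{'time': 0.1, 'qpos': array([ 1.27904283,  0.46826587, -0.01155622,  1.60352776,  0.00601111,
        1.07138007, -0.05628673]), 'joint_velocities': array([-0.00033036, -0.00224474,  0.0021182 , -0.00148963, -0.00113781,
       -0.00081062,  0.00143589]), 'joint_torque': array([ 8.34140592e-04, -5.33523953e+01,  2.15793075e-02, -2.51967663e+01,
        1.14629607e-02,  4.29767024e-03,  1.51063443e-05]), 'eef_pos': array([ 0.15981292, -0.62954225,  0.2304502 ]), 'eef_rot': array([-3.14005159e+00,  1.43696504e-04,  2.48666134e-01]), 'wrist_force': array([0.20279821, 0.30790094, 0.86943616]), 'ft_torque': array([ 0.01846877,  0.0221938 , -0.05663808]), 'finger_force': 0.0, 'grip_width': 0.08544224795212585}
```

View pics/t0.png

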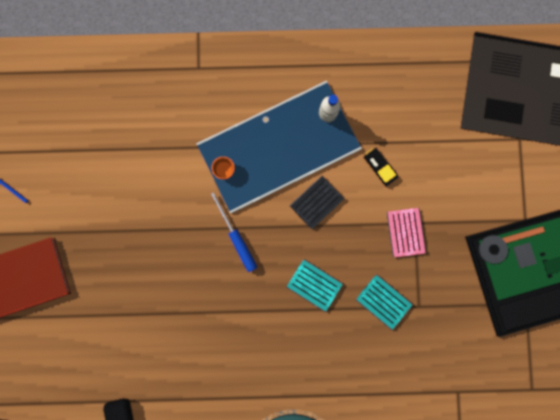

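View pics/s0.png

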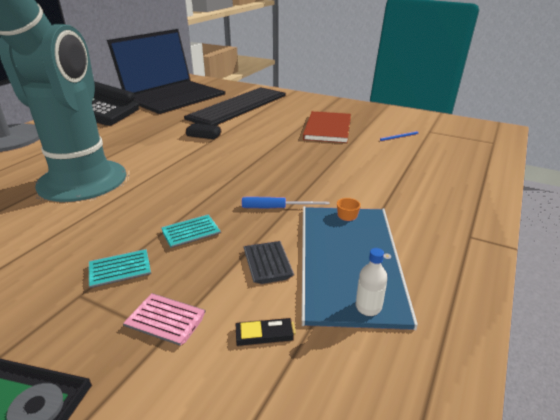

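Drive-like shapes in the top view are dark grey at (318,203), pink at (406,233), and turquoise at (315,285) and (385,302). The dark grey one lies in front of the board's front edge, which runs from (233,211) to (361,149), so it is the one meant. I'll measure it and confirm in a crop.

Run:
```python
from h import *
im,d=save('top','t1.png',(70,280,180,420),3.2)
hsv=cv2.cvtColor(im,cv2.COLOR_RGB2HSV)
def big(m,roi):
    z=np.zeros_like(m); z[roi[0]:roi[1],roi[2]:roi[3]]=m[roi[0]:roi[1],roi[2]:roi[3]]
    z=cv2.morphologyEx(z,cv2.MORPH_CLOSE,np.ones((5,5)))
    cs,_=cv2.findContours(z,cv2.RETR_EXTERNAL,cv2.CHAIN_APPROX_NONE); return max(cs,key=cv2.contourArea)
S,V=hsv[...,1],hsv[...,2]
m=((V<85)&(S<130)).astype(np.uint8)*255
print('dark',im[203,318],im[196,312], 'wood',im[230,280],'board',im[150,290],'strip',im[181,295])
def rep(name,c,z):
    r=cv2.minAreaRect(c); b=cv2.boxPoints(r); P=np.array([ray('top',*p,z)[:2] for p in b])
    print(name,b.round(1).tolist(),P.round(4).tolist(),'c',P.mean(0).round(4),'sides',[round(np.linalg.norm(P[i]-P[(i+1)%4]),4) for i in range(4)],'ang',[round(float(np.degrees(np.arctan2(*(P[(i+1)%4]-P[i])[::-1]))),1) for i in range(2)])
rep('drive',big(m,(170,240,280,355)),.012)
b=((hsv[...,0]>95)&(hsv[...,0]<125)&(S>120)|(S<60)&(V>110)).astype(np.uint8)*255
rep('board',big(b,(75,216,190,368)),.012)
rep('batt',big(((V<70)|((hsv[...,0]<33)&(hsv[...,0]>24)&(V>180))).astype(np.uint8)*255,(145,190,362,402)),.014)
rep('sdriver',big(((hsv[...,0]>105)&(hsv[...,0]<130)&(S>150)).astype(np.uint8)*255,(225,280,222,265)),.013)
print('tip',ray('top',213,194,.01),'cup',ray('top',223,168,.03),'bottle base~',ray('top',328,118,.012))
for u,v in[(197,144),(327,83),(361,149),(233,211)]:print(ray('top',u,v,.012).round(4))
```

```text
dark [44 46 50] [46 48 52] wood [131  89  53] board [ 40  72 100] strip [139 130 120]
drive [[289.20001220703125, 206.5], [321.79998779296875, 175.10000610351562], [344.5, 198.60000610351562], [311.8999938964844, 230.10000610351562]] [[0.5711, -0.0102], [0.6422, -0.0876], [0.5862, -0.1381], [0.5157, -0.0606]] c [ 0.5788 -0.0741] sides [np.float64(0.1052), np.float64(0.0754), np.float64(0.1047), np.float64(0.075)] ang [-47.5, -138.0]
board [[195.6999969482422, 143.10000610351562], [328.0, 78.5], [362.29998779296875, 148.8000030517578], [230.0, 213.39999389648438]] [[0.7245, 0.2031], [0.8713, -0.1099], [0.7015, -0.1839], [0.5586, 0.1262]] c [0.714  0.0089] sides [np.float64(0.3458), np.float64(0.1853), np.float64(0.3415), np.float64(0.1829)] ang [-64.9, -156.5]
batt [[363.79998779296875, 156.6999969482422], [375.8999938964844, 147.60000610351562], [398.20001220703125, 177.3000030517578], [386.1000061035156, 186.39999389648438]] [[0.6826, -0.1861], [0.7033, -0.2152], [0.6323, -0.2638], [0.6118, -0.2348]] c [ 0.6575 -0.225 ] sides [np.float64(0.0358), np.float64(0.086), np.float64(0.0356), np.float64(0.0858)] ang [-54.5, -145.6]
sdriver [[228.60000610351562, 233.1999969482422], [237.39999389648438, 228.8000030517578], [256.6000061035156, 267.20001220703125], [247.8000030517578, 271.6000061035156]] [[0.5132, 0.13], [0.5227, 0.1097], [0.4344, 0.0677], [0.425, 0.0879]] c [0.4738 0.0988] sides [np.float64(0.0224), np.float64(0.0978), np.float64(0.0223), np.float64(0.0978)] ang [-64.8, -154.6]
tip [0.60462036 0.16472559 0.01      ] cup [0.66129665 0.13881104 0.03      ] bottle base~ [ 0.77654307 -0.10662444  0.012     ]
[0.7223 0.2    0.012 ]
[ 0.8606 -0.1072  0.012 ]
[ 0.7012 -0.1808  0.012 ]
[0.5639 0.1191 0.012 ]
```

View pics/t1.png

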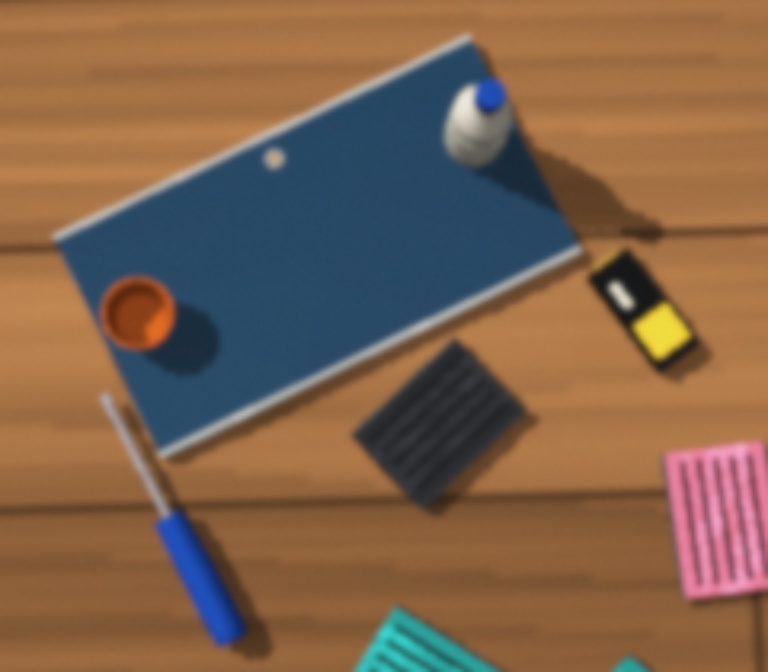

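The crop confirms the target: the ribbed dark-grey slab at crop (440,425), in front of the board's aluminium strip. The sizes fit (75x105 mm), and it sits about 17° askew with roughly a 15 mm gap. Next I'll move behind it.

play_rows(
  moves=[
    [0.18,40,-36,0,-0.02],
    [0.18,90,-81,0,-0.05],
    [0.18,140,-126,0,-0.08],
    [0.18,190,-171,0,-0.11],
    [0.18,240,-216,0,-0.14],
    [0.18,290,-261,0,-0.17],
    [0.18,340,-306,0,-0.184],
    [0.18,380,-343,0,-0.184],
  ],
)

```text
time: 1.15
eef_pos: [0.4334, -0.2196, 0.2314]
eef_rot: [3.141, -0.0, 0.433]
wrist_force: [0.2, -1.0, -0.2]
grip_width: 0.0505
finger_force: 0.0
```

```bash
cat >> h.py <<'E'
E0=np.array([.6326,-.0309]); YB=np.radians(24.8)
n_=np.array([np.cos(YB),np.sin(YB)]); t_=np.array([-n_[1],n_[0]])
def bf(p): p=np.array(p[:2])-E0; return np.round([p@n_*1e3,p@t_*1e3],1)
def st():
    o=observe(); p=o['eef_pos']; y=o['eef_rot'][2]; f=o['wrist_force']
    print('t',round(o['time'],2),'board n,t',bf(p),'z',round(p[2]*1e3,1),'yaw',o['eef_rot'].round(3),'Fn,Ft,Fz',round(f[:2]@n_,1),round(f[:2]@t_,1),round(f[2],1),'w',round(o['grip_width'],4))
    return o
def need(n,t,z,yaw=YB):  # shift in tool axes (mm) to board-frame target
    o=observe(); p=o['eef_pos']; y=o['eef_rot'][2]
    d=E0+n_*n/1e3+t_*t/1e3-p[:2]
    print('need x,y,z',np.round([1e3*(d@[np.cos(y),np.sin(y)]),1e3*(d@[np.sin(y),-np.cos(y)]),p[2]*1e3-z],1),'turn',round(y-yaw,3))
E
python3 -c "
from h import *
st();need(-150,-16,60)"
```

```text
t 1.15 board n,t [-260.   -87.7] z 231.4 yaw [ 3.141 -0.     0.433] Fn,Ft,Fz -0.2 -1.0 -0.2 w 0.0505
need x,y,z [110.  -71.7 171.4] turn -0.0
```

play_rows(
  moves=[
    [0.18,30,-20,30,0],
    [0.18,60,-40,70,0],
    [0.18,90,-60,110,0],
    [0.18,94,-62,150,0],
    [0.18,94,-62,180,0],
    [0.18,94,-62,200,0],
    [0.18,94,-62,210,0],
    [0.18,94,-62,210,0],
  ],
)

```text
time: 2.15
eef_pos: [0.4916, -0.1255, 0.0209]
eef_rot: [-3.141, 0.001, 0.433]
wrist_force: [0.5, 0.3, -0.1]
grip_width: 0.0506
finger_force: 0.0
```

```bash
python3 -c "
from h import *
st();need(-150,-16,2)
save('scene','s1.png',(180,360,120,360),3)"
```

```text
t 2.15 board n,t [-167.6  -26.7] z 20.9 yaw [-3.141e+00  1.000e-03  4.330e-01] Fn,Ft,Fz 0.5 0.0 -0.1 w 0.0506
need x,y,z [ 17.6 -10.7  18.9] turn -0.0
```

View pics/s1.png

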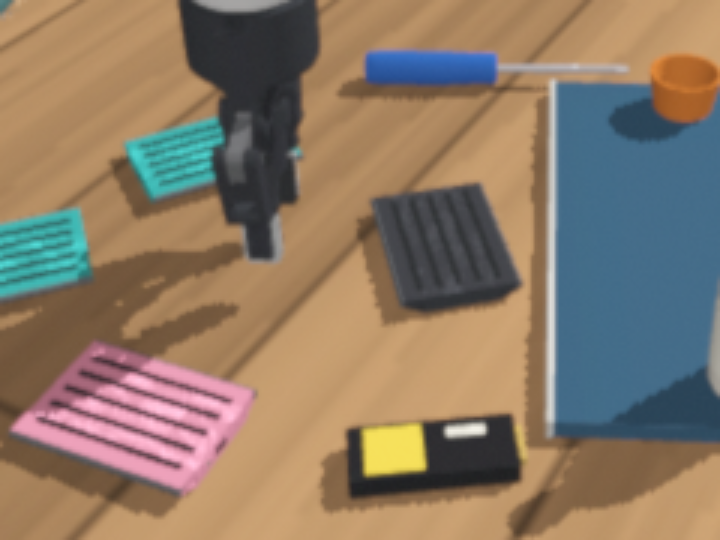

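The gripper is clear behind the drive, with nothing disturbed. I'll descend to tip height and watch Fz.

play_rows(
  moves=[
    [0.18,3,-3,4,0],
    [0.18,7,-6,8,0],
    [0.18,12,-9,12,0],
    [0.18,16,-10,15,0],
    [0.18,17,-10,17,0],
    [0.18,17,-10,18,0],
    [0.18,17,-10,19,0],
    [0.18,17,-10,19,0],
  ],
)

```text
time: 3.2
eef_pos: [0.503, -0.1095, 0.0022]
eef_rot: [-3.142, 0.0, 0.432]
wrist_force: [1.0, -0.1, 0.1]
grip_width: 0.0506
finger_force: 0.0
```

```bash
python3 -c "
from h import *
st()
im,d=get_image('scene')
c=calibration('scene');T=np.linalg.inv(c['world_to_cam'])
v,u=np.mgrid[0:420,0:560];P=np.stack([(u-c['cx'])/c['fx']*d,-(v-c['cy'])/c['fy']*d,-d,np.ones_like(d)],-1)@T.T
q=(P[...,:2]-E0);N=q@n_;t=q@t_
hsv=cv2.cvtColor(im,cv2.COLOR_RGB2HSV)
m=(abs(N+.150)<.02)&(abs(t+.016)<.06)&(P[...,2]<.05)&(d>0)
for lo in np.arange(-.004,.03,.002):
  k=m&(P[...,2]>=lo)&(P[...,2]<lo+.002)
  if k.sum():print(round(lo*1e3),k.sum(),'sat',np.median(hsv[...,1][k]),t[k].min().round(3),t[k].max().round(3))
"
```

```text
t 3.2 board n,t [-150.6  -17. ] z 2.2 yaw [-3.142  0.     0.432] Fn,Ft,Fz 0.9 -0.5 0.1 w 0.0506
-4 102 sat 116.5 -0.076 0.043
-2 352 sat 117.0 -0.076 0.043
0 36 sat 117.0 -0.076 0.043
2 1 sat 55.0 -0.048 -0.048
4 10 sat 63.0 -0.049 0.009
6 8 sat 66.5 -0.05 0.01
8 7 sat 56.0 -0.049 0.008
10 14 sat 21.0 -0.054 0.009
12 10 sat 22.0 -0.055 0.009
14 18 sat 11.5 -0.056 0.01
16 11 sat 16.0 -0.056 0.009
18 19 sat 15.0 -0.057 0.009
20 13 sat 15.0 -0.058 0.009
22 11 sat 16.0 -0.057 0.01
24 19 sat 18.0 -0.058 0.011
26 10 sat 16.0 -0.058 0.01
28 20 sat 24.0 -0.058 0.014
```

play_rows(
  moves=[
    [0.18,8,0,1,0],
    [0.18,16,0,1.5,0],
    [0.18,24,0,1.5,0],
    [0.18,32,0,1.5,0],
    [0.18,40,0,1.5,0],
    [0.18,47,0,1.5,0],
    [0.18,53,0,1.5,0],
    [0.18,57,0,1.5,0],
  ],
)

```text
time: 4.25
eef_pos: [0.5552, -0.0852, 0.0007]
eef_rot: [-3.142, 0.0, 0.433]
wrist_force: [-0.7, 0.9, 0.9]
grip_width: 0.0504
finger_force: 0.3
```

```bash
python3 -c "
from h import *
st()
save('top','t2.png',(120,240,230,390),4)"
```

```text
t 4.25 board n,t [-93.  -16.8] z 0.7 yaw [-3.142  0.     0.433] Fn,Ft,Fz -0.3 1.1 0.9 w 0.0504
```

View pics/t2.png

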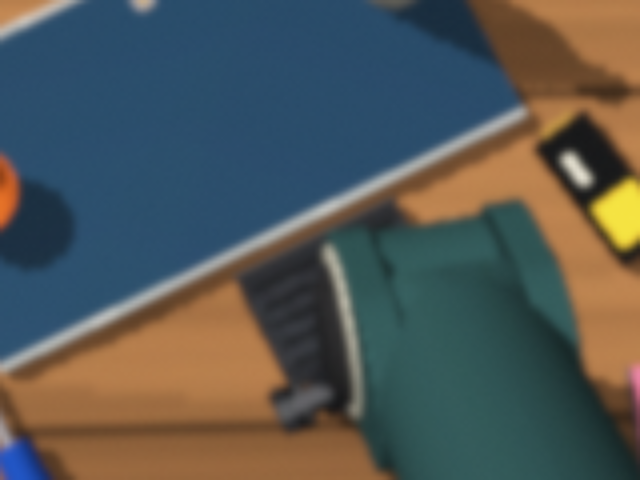

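The drive is squared, with its far side at crop (240,270)-(400,205), just short of the strip. I'll creep in to contact.

play_rows(
  moves=[
    [0.18,1,0,0,0],
    [0.18,2,0,0,0],
    [0.18,3,0,0,0],
    [0.18,4,0,0,0],
    [0.18,5,0,0,0],
    [0.18,6,0,0,0],
    [0.18,6,0,0,0],
    [0.18,6,0,0,0],
  ],
)

```text
time: 5.3
eef_pos: [0.5605, -0.0828, 0.0008]
eef_rot: [3.141, -0.0, 0.433]
wrist_force: [0.5, 0.0, 0.1]
grip_width: 0.05
finger_force: 0.0
```

```bash
python3 -c "
from h import *
st()"
```

```text
t 5.3 board n,t [-87.2 -16.9] z 0.8 yaw [ 3.141 -0.     0.433] Fn,Ft,Fz 0.5 -0.2 0.1 w 0.05
```

play_rows(
  moves=[
    [0.18,0.5,0,0,0],
    [0.18,1,0,0,0],
    [0.18,1.5,0,0,0],
    [0.18,2,0,0,0],
    [0.18,2.5,0,0,0],
    [0.18,3,0,0,0],
    [0.18,3.5,0,0,0],
    [0.18,4,0,0,0],
  ],
)

```text
time: 6.3
eef_pos: [0.5632, -0.0816, 0.0006]
eef_rot: [-3.141, 0.002, 0.432]
wrist_force: [-3.4, -1.4, 1.5]
grip_width: 0.0509
finger_force: 1.9
```

```bash
python3 -c "
from h import *
st()"
```

```text
t 6.3 board n,t [-84.3 -16.9] z 0.6 yaw [-3.141e+00  2.000e-03  4.320e-01] Fn,Ft,Fz -3.7 0.2 1.5 w 0.0509
```

play_rows(
  moves=[
    [0.18,1,0,0,0],
    [0.18,1.5,0,0,0],
    [0.18,1.6,0,-1.5,0],
    [0.18,1.7,0,-3,0],
    [0.18,1.9,0,-5,0],
    [0.18,2.1,0,-7,0],
    [0.18,2.4,0,-9,0],
    [0.18,2.6,0,-10,0],
  ],
)

```text
time: 7.3
eef_pos: [0.5637, -0.0813, 0.0098]
eef_rot: [-3.14, 0.005, 0.432]
wrist_force: [-6.1, -3.3, -0.7]
grip_width: 0.0507
finger_force: 3.3
```

```bash
cat >> h.py <<'E'
def prof():  # height profile of dark drive from scene depth, in board frame
    im,d=get_image('scene'); c=calibration('scene');T=np.linalg.inv(c['world_to_cam'])
    v,u=np.mgrid[0:420,0:560];P=np.stack([(u-c['cx'])/c['fx']*d,-(v-c['cy'])/c['fy']*d,-d,np.ones_like(d)],-1)@T.T
    q=P[...,:2]-E0;N=q@n_*1e3;t=q@t_*1e3;Z=P[...,2]*1e3
    h=cv2.cvtColor(im,cv2.COLOR_RGB2HSV)
    for nm,lo,hi in(('left',25,45),('mid',-35,0),('right',-80,-60)):
        m=(t>lo)&(t<hi)&(d>0)&(h[...,1]<110)&(h[...,2]<95)&(N>-110)&(N<110)&(Z<110)&(Z>3)
        print(nm,[(k,int(np.median(Z[m&(N>=k)&(N<k+10)]))) for k in range(-110,110,10) if (m&(N>=k)&(N<k+10)).sum()>2])
    return im
E
python3 -c "
from h import *
st()
im=prof();cv2.imwrite('pics/s2.png',cv2.resize(im[190:350,200:430],None,fx=3,fy=3)[:,:,::-1])"
```

```text
t 7.3 board n,t [-83.6 -16.9] z 9.8 yaw [-3.14   0.005  0.432] Fn,Ft,Fz -6.9 -0.5 -0.7 w 0.0507
left [(-70, 18), (-60, 18), (-50, 17), (-40, 14), (-30, 13), (-20, 12), (-10, 11)]
mid [(-100, 105), (-80, 97), (-70, 19), (-60, 18), (-50, 16), (-40, 15), (-30, 14), (-20, 13), (-10, 12)]
right [(-100, 74), (-90, 68), (-80, 73), (-70, 19), (-60, 17), (-50, 16), (-40, 14), (-30, 13), (-20, 12), (-10, 11)]
```

View pics/s2.png

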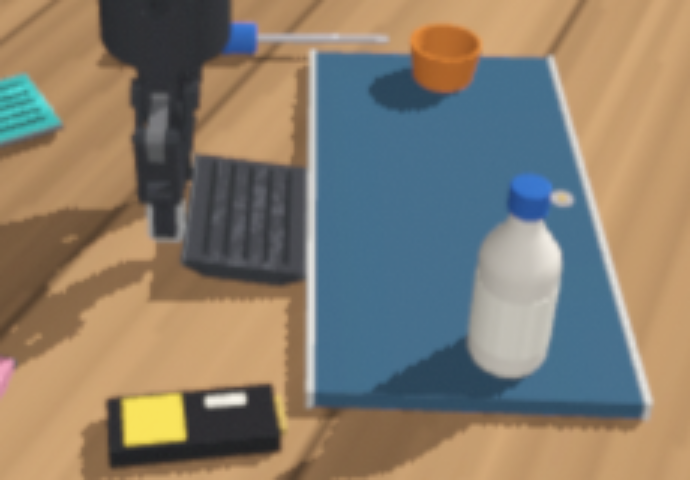

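Tipping works: the tilt is about 8°, and the far side is flush at the strip around crop (305,165)-(305,280). Now I'll follow the arc.

play_rows(
  moves=[
    [0.18,0.4,0,-2,0],
    [0.18,0.8,0,-4,0],
    [0.18,1.4,0,-6,0],
    [0.18,2.0,0,-7.8,0],
    [0.18,2.8,0,-9.6,0],
    [0.18,3.6,0,-11.4,0],
    [0.18,4.5,0,-13.2,0],
    [0.18,5.4,0,-15,0],
  ],
)

```text
time: 8.35
eef_pos: [0.5688, -0.079, 0.0251]
eef_rot: [-3.141, 0.005, 0.432]
wrist_force: [-6.0, -2.4, 3.4]
grip_width: 0.0502
finger_force: 3.5
```

```bash
python3 -c "
from h import *
st()
im=prof()"
```

```text
t 8.35 board n,t [-78.  -16.9] z 25.1 yaw [-3.141  0.005  0.432] Fn,Ft,Fz -6.4 0.4 3.4 w 0.0502
left [(-60, 28), (-50, 25), (-30, 16), (-10, 8)]
mid [(-70, 33), (-60, 30), (-50, 25), (-40, 21), (-30, 16), (-20, 12), (-10, 8), (0, 5)]
right [(-90, 88), (-80, 83), (-70, 86), (-60, 28), (-50, 24), (-40, 19), (-30, 14), (-20, 10), (-10, 7), (0, 5)]
```

play_rows(
  moves=[
    [0.18,1.3,0,-2.5,0],
    [0.18,2.8,0,-5.2,0],
    [0.18,4.3,0,-8,0],
    [0.18,6.0,0,-10.6,0],
    [0.18,7.8,0,-13.2,0],
    [0.18,9.7,0,-15.7,0],
    [0.18,11.7,0,-18,0],
    [0.18,13.8,0,-20.2,0],
  ],
)

```text
time: 9.4
eef_pos: [0.5844, -0.0718, 0.0462]
eef_rot: [3.141, -0.001, 0.433]
wrist_force: [-0.6, -0.1, -0.1]
grip_width: 0.0502
finger_force: 0.7
```

```bash
python3 -c "
from h import *
st()
im=prof()"
```

```text
t 9.4 board n,t [-60.9 -16.9] z 46.2 yaw [ 3.141e+00 -1.000e-03  4.330e-01] Fn,Ft,Fz -0.6 0.1 -0.1 w 0.0502
left [(-10, 11)]
mid [(-50, 53), (-40, 46), (-30, 34), (-20, 23), (-10, 11), (0, 5)]
right [(-80, 101), (-70, 103), (-60, 103), (-50, 51), (-40, 41), (-30, 29), (-20, 19), (-10, 11), (0, 5)]
```

play_rows(
  moves=[
    [0.18,3.4,0,-2.5,0],
    [0.18,6.5,0,-4.8,0],
    [0.18,9.6,0,-7,0],
    [0.18,12.7,0,-9,0],
    [0.18,16,0,-10.8,0],
    [0.18,19.3,0,-12.3,0],
    [0.18,22.7,0,-13.5,0],
    [0.18,26,0,-14.5,0],
  ],
)

```text
time: 10.45
eef_pos: [0.6077, -0.0611, 0.0605]
eef_rot: [3.142, -0.0, 0.433]
wrist_force: [-0.3, 0.1, 0.8]
grip_width: 0.0506
finger_force: 0.3
```

```bash
python3 -c "
from h import *
st()
im=prof()
cv2.imwrite('pics/s3.png',cv2.resize(im[170:350,200:430],None,fx=3,fy=3)[:,:,::-1])"
```

```text
t 10.45 board n,t [-35.3 -16.9] z 60.5 yaw [ 3.142 -0.     0.433] Fn,Ft,Fz -0.3 0.2 0.8 w 0.0506
left [(-10, 26)]
mid [(-30, 68), (-20, 58), (-10, 31), (0, 14)]
right [(-30, 56), (-20, 46), (-10, 22), (0, 10)]
```

View pics/s3.png

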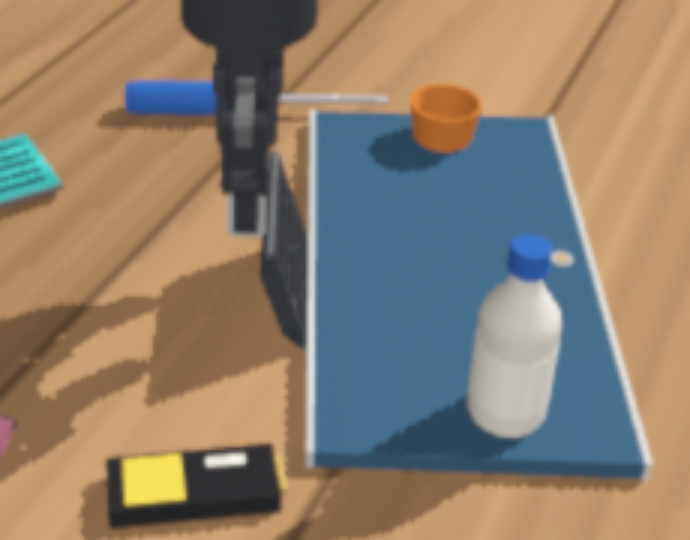

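The drive stands at about 70° with its plain face towards the strip (crop (290,250)). I'll push it over now.

play_rows(
  moves=[
    [0.18,4,0,-1,0],
    [0.18,8,0,-1,0],
    [0.18,12,0,-1,0],
    [0.18,16,0,-1,0],
    [0.18,20,0,0,0],
    [0.18,24,0,0,0],
    [0.18,28,0,0,0],
    [0.18,32,0,0,0],
  ],
)

```text
time: 11.5
eef_pos: [0.6367, -0.0476, 0.0604]
eef_rot: [-3.142, 0.0, 0.433]
wrist_force: [0.2, -0.1, -0.1]
grip_width: 0.0504
finger_force: 0.0
```

```bash
python3 -c "
from h import *
st()
im=prof()"
```

```text
t 11.5 board n,t [ -3.3 -16.9] z 60.4 yaw [-3.142  0.     0.433] Fn,Ft,Fz 0.2 -0.2 -0.1 w 0.0504
left [(10, 68)]
mid [(10, 68)]
right [(-10, 19), (0, 43), (10, 63)]
```

play_rows(
  moves=[
    [0.18,3,0,0,0],
    [0.18,6,0,0,0],
    [0.18,9,0,0,0],
    [0.18,12,0,0,0],
    [0.18,12,0,0,0],
    [0.18,12,0,0,0],
    [0.18,12,0,0,0],
    [0.18,12,0,0,0],
  ],
)

```text
time: 12.55
eef_pos: [0.6473, -0.0428, 0.0605]
eef_rot: [3.142, 0.0, 0.433]
wrist_force: [1.0, -1.1, 0.6]
grip_width: 0.0501
finger_force: 0.0
```

```bash
python3 -c "
from h import *
st()
im=prof()
cv2.imwrite('pics/s4.png',cv2.resize(im[170:350,200:430],None,fx=3,fy=3)[:,:,::-1])"
```

```text
t 12.55 board n,t [  8.3 -17. ] z 60.5 yaw [3.142 0.    0.433] Fn,Ft,Fz 0.4 -1.4 0.6 w 0.0501
left [(-20, 19), (-10, 22), (20, 23), (30, 22), (40, 18)]
mid [(-30, 16), (-20, 20), (30, 21), (40, 18)]
right [(-30, 15), (-20, 18), (-10, 20), (0, 19), (10, 19), (20, 17), (30, 19), (40, 17)]
```

View pics/s4.png

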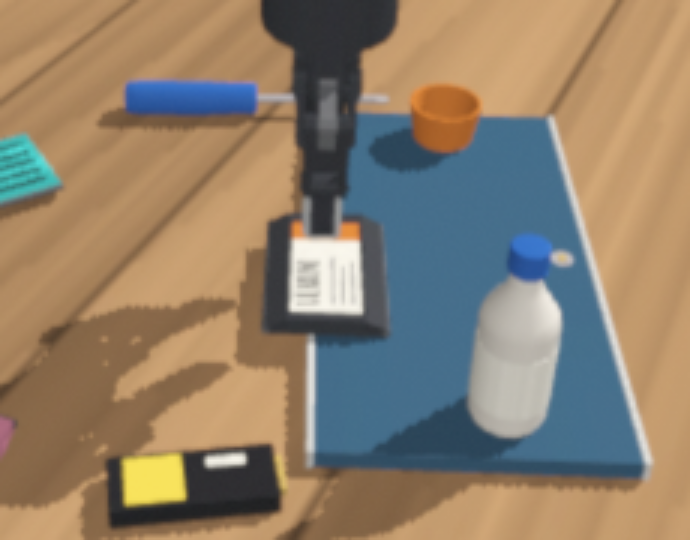

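The drive has turned over, label up, on the board at crop (325,275), with about 30 mm still overhanging at the front. I'll go back behind it and slide it on, with the tips just above the board top.

play_rows(
  moves=[
    [0.18,-15,0,0,0],
    [0.18,-35,0,0,0],
    [0.18,-55,0,0,0],
    [0.18,-72,0,0,0],
    [0.18,-72,0,15,0],
    [0.18,-72,0,32,0],
    [0.18,-72,0,45,0],
    [0.18,-72,0,50,0],
  ],
)

```text
time: 13.6
eef_pos: [0.5814, -0.0724, 0.0087]
eef_rot: [-3.14, 0.002, 0.433]
wrist_force: [-0.0, 0.8, 1.2]
grip_width: 0.0505
finger_force: 0.0
```

play_rows(
  moves=[
    [0.18,4,0,0,0],
    [0.18,9,0,0,0],
    [0.18,14,0,0,0],
    [0.18,19,0,0,0],
    [0.18,24,0,0,0],
    [0.18,29,0,0,0],
    [0.18,34,0,0,0],
    [0.18,38,0,0,0],
  ],
)

```text
time: 14.6
eef_pos: [0.6167, -0.057, 0.0105]
eef_rot: [3.141, 0.0, 0.433]
wrist_force: [-1.4, -0.8, 0.7]
grip_width: 0.0504
finger_force: 0.8
```

```bash
python3 -c "
from h import *
st();im=prof()"
```

```text
t 14.6 board n,t [-25.4 -17. ] z 10.5 yaw [3.141 0.    0.433] Fn,Ft,Fz -1.6 -0.1 0.7 w 0.0504
left [(-10, 19), (0, 22), (10, 23), (20, 22), (30, 22), (40, 22), (50, 17)]
mid [(-50, 106), (-40, 105), (-20, 16), (-10, 19), (0, 22), (40, 22), (50, 19)]
right [(-40, 74), (-30, 69), (-20, 70), (-10, 18), (0, 20), (10, 20), (20, 18), (30, 17), (40, 20), (50, 17)]
```

play_rows(
  moves=[
    [0.18,3,0,-0.7,0],
    [0.18,7,0,-0.7,0],
    [0.18,11,0,-0.7,0],
    [0.18,15,0,-0.7,0],
    [0.18,19,0,-0.7,0],
    [0.18,22,0,-0.7,0],
    [0.18,24,0,-0.7,0],
    [0.18,25,0,-0.7,0],
  ],
)

```text
time: 15.65
eef_pos: [0.6392, -0.0465, 0.0111]
eef_rot: [-3.142, 0.0, 0.433]
wrist_force: [-0.7, -1.1, 0.9]
grip_width: 0.0504
finger_force: 0.4
```

```bash
python3 -c "
from h import *
st();im=prof()"
```

```text
t 15.65 board n,t [ -0.5 -16.9] z 11.1 yaw [-3.142  0.     0.433] Fn,Ft,Fz -1.1 -0.7 0.9 w 0.0504
left [(20, 21), (30, 22), (40, 22), (50, 22), (60, 23), (70, 20)]
mid [(-20, 107), (10, 18), (20, 21), (70, 20), (80, 17)]
right [(-20, 75), (-10, 70), (0, 70), (10, 18), (20, 20), (30, 17), (40, 19), (50, 18), (60, 19), (70, 19), (80, 17)]
```

Crossed the edge cleanly. I'll push about 10 mm more, then back off and lift away so the view is clear.

play_rows(
  moves=[
    [0.18,3,0,0,0],
    [0.18,6,0,0,0],
    [0.18,9,0,0,0],
    [0.18,11,0,0,0],
    [0.18,11,0,0,0],
    [0.18,6,0,0,0],
    [0.18,-10,0,0,0],
    [0.18,-35,0,0,0],
  ],
)

```text
time: 16.7
eef_pos: [0.6063, -0.0615, 0.0111]
eef_rot: [-3.142, 0.0, 0.433]
wrist_force: [0.7, -0.4, 0.7]
grip_width: 0.0506
finger_force: 0.0
```

play_rows(
  moves=[
    [0.18,-10,0,-20,0],
    [0.18,-40,0,-50,0],
    [0.18,-75,0,-90,0],
    [0.18,-110,0,-130,0],
    [0.18,-130,0,-170,0],
    [0.18,-140,0,-200,0],
    [0.18,-140,0,-200,0],
    [0.18,-140,0,-200,0],
  ],
)

```text
time: 17.7
eef_pos: [0.4793, -0.12, 0.2105]
eef_rot: [-3.141, 0.001, 0.432]
wrist_force: [1.2, -0.4, 0.1]
grip_width: 0.0506
finger_force: 0.0
```

```bash
python3 -c "
from h import *
st()
im=prof()
save('top','t3.png',(70,280,180,420),3.2)"
```

```text
t 17.7 board n,t [-176.5  -16.6] z 210.5 yaw [-3.141e+00  1.000e-03  4.320e-01] Fn,Ft,Fz 0.9 -0.9 0.1 w 0.0506
left [(20, 14), (30, 20), (40, 22), (50, 22), (60, 23), (70, 23), (80, 21)]
mid [(20, 16), (30, 20), (80, 20), (90, 17)]
right [(20, 15), (30, 19), (40, 18), (50, 18), (60, 19), (70, 18), (80, 19), (90, 16)]
```

View pics/t3.png

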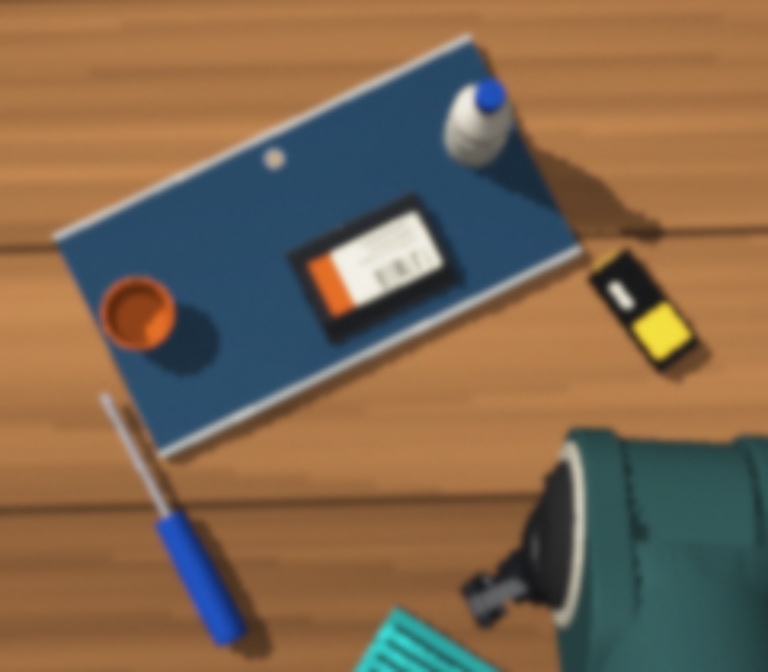

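The drive lies flat, label up, at crop (375,268), fully on the board with a clear margin to the front strip. The other items are where they were, and the arm is clear.

```bash
python3 -c "
from h import *
print(finish_job())"
```

```text
the job is handed in; nothing more can be done
None
```

The drive was pushed to the board's front edge, tipped over and slid on; it lies flat and label up, fully on the board, with the other items undisturbed, and the job was handed in at about 18 s.

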